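# Grip the cutter in the chuck, then hold the cover plate over its threaded posts

## Robot

A 6-joint arm with a two-finger parallel gripper is mounted at the origin on the work surface. World frame = base frame: x ahead of the robot, y to its left, z up, the work surface at z = 0. Lengths are in m, angles in degrees, forces in N, time in s.
With the tool pointing down it reaches from about 0.3 to 0.75 m from the base axis. Payload 8.5 kg.
Tool frame: the origin (TCP) lies midway between the tips of the shut fingers; the grasp point (between the pads) lies 19 mm behind it; z points along the fingers, y is the line along which they close (so a half turn about z gives the same grasp; the last joint's range is limited). The gripper opens to 85 mm and grips with 20 to 120 N. Pads are 22 mm wide; open, the fingers measure 114 mm over their backs; the gripper's body (76 mm by 85 mm) begins 54 mm behind the grasp point. The pads swing forward as they close: fully open they stand 13 mm farther back than shut.
Start: joints at [54.185, 21.807, 74.336, -0, 83.858, -12.336], TCP at [0.219, 0.504, 0.231] pointing down, gripper open.
Joint ranges: [-178.18, 178.18], [-50.72, 133.34], [12.68, 142.11], [-81.47, 261.47], [9.98, 163.14], [-165.26, 165.26]. Speed limits (degrees/s): [136.94, 136.94, 180, 180, 180, 180].

## Interface

Orientations are given as a 3x3 rotation matrix whose columns are the frame's x, y, z axes.
In Python, from rig import env, get_image, close_job gives the robot as it stands.
- The arm moves only by the tool step_arm, never from a script. Its argument "targets" is a list of rows, each a list of 2 entries, a list of its own where there are three numbers: the shift along the tool's x, y, z as a fraction of full scale, then the turn, a rotation vector about the tool's x, y, z as a fraction of full scale. In form: [[[x, y, z], [wx, wy, wz]], ...]. A call has 1 to 10 rows; each row is the pose to reach, as a shift and turn from the pose commanded when the call began, along the tool's axes at that moment; what a row does not reach only later rows make up. Full scale, the value 1, is 0.3 m for a shift and 45 degrees for a turn. A row lasts 1/12 s, in which the tool goes at most 41.7 mm and 7.16 degrees, less where a joint would pass 70% of its speed; a pose out of reach is approached as far as the arm can. A call with a number of a shift or a turn outside -1 to 1 is refused whole. A call with a gripper value outside its range is refused whole. "jaw" is the finger opening in mm, from 0 to 85.4, set as the call begins (left out, the last holds). The fingers move at their own pace and stop on an object; "grip_force" is the grip in N (left out, the last holds). Time passes only in rows, so rows that repeat a pose let the fingers close. It gives the time, the measured TCP pose, the force, the opening and the grip force at its end, in the units of the state.
- env.observe(): the state, without advancing time (a new reading comes with each control period).
- get_image(name): name is "scene" or "side" or "wrist"; returns a dict with "img" (480x640x3 uint8, red, green, blue), "z_map" (480x640 float32, m along the optical axis (not along the pixel's ray), 0 where there is no reading), "intrinsics" (3x3 intrinsics, pixels), "D" ([k1, k2, p1, p2, k3] as OpenCV has them; the pictures are not rectified), "rvec" (rotation vector, rad) and "tvec" (3), from world to camera coordinates, as OpenCV has them. Camera axes: x right, y down, z forward; pixel columns grow to the right and rows downward; lengths in m; the calibration is good to about 2 mm. A picture is of the moment at which its call begins.
- close_job(): hands the job in; it is judged then, once.
The state is a dict: "time_s": time; "q": joint angles; "qvel": joint speeds; "joint_efforts": joint torques, N m; "position": TCP position; "tool_rot": TCP orientation; "ft_force": force on the tool from outside, world axes, zero at the start; "wrist_torque": the same for the moment, N m; "grip_width": finger opening in m; "gripper_force": force on a finger pad.
Only numpy, scipy, OpenCV 4.12 (cv2) and the standard library are available. Lean on these libraries where they do the work, as an engineer would, in place of code of your own. Each camera call takes 0.05 s, during which the arm holds its last target. There are 200 camera calls.

## Task

The edge-trimming spindle on the bench is being put back together after a cutter change: turn the black chuck sleeve clockwise, seen from above, until its three jaws grip the cutter firmly, and let go of the sleeve. Then pick up the cover plate by its orange fence and hold it level about 15 mm above the tops of the three posts, the cutter in its middle opening and each threaded hole showing wholly through its own hole in the plate, so that a colleague can start the screws. Finish while still holding the plate hovering there, still and resting on nothing, and leave everything else on the bench where it is.

Things in the scene. Friction and masses are not known exactly. Their poses are not given: they have to be found in the camera images.
- unit: spindle unit, fixed: green base 190 (x) x 165 (y) x 22 mm high; origin at the centre of its underside, z up. Upright chuck at its centre; three round aluminium posts, 22 mm across, at (-60,-58), (-60,+58) and (+70,0) mm, tops 78 mm above the bench. The posts form a triangle, so the plate fits one way only
- post0 (a point): mouth of the 6 mm threaded hole (black dot) in the centre of the top of the post at (-60,-58) mm of the unit; axes as the unit's
- post1 (a point): the same on the post at (-60,+58) mm
- post2 (a point): the same on the post at (+70,0) mm
- chuck_grip (a point): point on the chuck's axis, 56 mm above the bench, at the height to grip the sleeve. The sleeve is a round black ribbed cylinder, 44 mm across, from 30 to 66 mm above the bench; any grasp yaw will do. The jaws stand above it to 81 mm, within 18 mm of the axis, and the cutter to 100 mm
- sleeve (a joint): turn of the chuck sleeve, rad; grows clockwise seen from above, closing the jaws 3.3 mm per rad. Starts at 0 to 0.4, jaws open; they meet the cutter at about 1.2, then it turns stiffly to a hard stop at 1.5: turn to 1.4 at least, or to the stop. Takes 0.15 N m, later more; stays where left
- jaw0: one of three small steel jaws round the cutter, moved by the sleeve; origin on the chuck's axis
- jaw1: second jaw
- jaw2: third jaw
- cutter: the loose cutter standing upright in the chuck: steel shank 10 mm across, brass fluted head 16 mm across, 60 mm long; origin at the centre of its foot, 40 mm above the bench
- plate: loose cover plate, flat on the bench, 0.25 to 0.4 kg: aluminium, 170 (x) x 150 (y) x 4 mm, origin at the centre of its underside, z up. Holes 13 mm across at (-60,-58), (-60,+58) and (+70,0) mm and a 44 mm opening at the centre. Upright orange fence 8 mm thick (x), 72 mm long (y) at x = -55 mm, from 4 to 44 mm above the underside. In place its axes run as the unit's
- fence (a point): grip point in the middle of the plate's fence, at (-55, 0) mm and 30 mm above the plate's underside; the fence is gripped across the plate's x, from above
- hole0 (a point): centre of the plate hole at (-60,-58) mm, at the underside; belongs over post0
- hole1 (a point): the same at (-60,+58) mm; over post1
- hole2 (a point): the same at (+70,0) mm; over post2
- last_a: green plastic shoe last lying sole up, 270 x 82 x 63 mm; a bystander, loose, to be left alone; origin at its underside
- last_b: second green shoe last, same size; a bystander, loose, to be left alone; origin at its underside
- hammer: hammer; a bystander, loose, to be left alone; origin at its underside
- screwdriver: screwdriver between the two work spots, lying roughly along x; a bystander, loose, to be left alone; origin at its underside
- tray: open blue plastic tray, 100 x 55 x 18 mm, with three cap screws in it, between the two work spots; a bystander, loose, to be left alone; origin at its underside
- tin: closed round pot with a pale cap, 64 mm across, 70 mm high; a bystander, loose, to be left alone; origin at its underside
- brush: hand brush; a bystander, loose, to be left alone; origin at its underside
Things that resemble listed ones, but are neither listed nor needed, are in the scene too. Of the things that look like the plate, the larger one is meant.

How it is judged (in metres and radians):
On the way, in this order (a step that is already met when the one before it is completed fails the run):
1. the chuck's three jaws grip the cutter and the sleeve has been let go, the plate still on the bench (contact force between each of jaw0, jaw1, jaw2 and cutter above 1.5 N and contact force between the fingers and unit below 0.1 N and height (world z) of plate below 0.01 m), for 0.2 s.
2. the plate is lifted off the bench in the fingers (height (world z) of plate above 0.03 m and contact force between the fingers and plate above 1 N), for 0.2 s.
At the end, for the whole second after the job is handed in: The fingers hold the plate still, its underside 5 to 28 mm above the post tops, tilted less than 0.08 rad, each of its three holes within 3.5 mm (horizontally) of its threaded hole, touching neither unit nor cutter; the cutter stands in the chuck, pressed by all three jaws with more than 1.5 N each (horizontal distance between hole0 and post0 below 0.0035 m and horizontal distance between hole1 and post1 below 0.0035 m and horizontal distance between hole2 and post2 below 0.0035 m and z of plate in the frame of post0 between 0.005 and 0.028 m and angle between plate's own z axis and vertical below 0.08 rad and contact force between plate and unit below 0.2 N and contact force between plate and cutter below 0.2 N and contact force between the fingers and plate above 2 N and linear speed of plate below 0.02 m/s and contact force between each of jaw0, jaw1, jaw2 and cutter above 1.5 N and horizontal distance between cutter and unit below 0.003 m and z of cutter in the frame of unit below 0.046 m); the arm keeps its last pose, push and grip.
It fails at once if a bystander is pushed more than 20 mm (distance of any of last_a, last_b, hammer, screwdriver, tray, tin, brush from where it was at the start of the episode above 0.02 m).
It also fails if it takes over 58 s, if anything falls off the work surface, if the arm or the gripper's body presses on something with over 40 N, if the wrist force passes 120 N, or if a joint passes its speed limit or range.

## Working session

There is one attempt and no reset: what is moved stays moved. The work goes in short steps, Python scripts to look and compute and a tool call to move; the robot and the scene stay as the last step left them, time stands still between calls to the robot, and variables do not carry over. Pictures are saved under pics/ and viewed, at most 10 in all, crops included, and the job is handed in when it is done.

Besides the shell and the picture viewer there is one more tool, called after "Call:" by a JSON object that holds its "api" and its "payload". step_arm: Moves the arm, as the interface text tells. Its arguments: {"type":"object","properties":{"targets":{"type":"array","items":{"type":"array"}},"jaw":{"type":"number"},"grip_force":{"type":"number"}},"required":["targets"]}

```bash
ls; mkdir -p pics; python3 - <<'E'
from rig import env,get_image
import cv2,numpy as np
for n in ["scene","side"]:
    d=get_image(n); np.savez(f"pics/{n}0.npz",**d)
    cv2.imwrite(f"pics/{n}0.png",d["img"][:,:,::-1])
    print(n,d["intrinsics"].tolist(),d["D"],d["rvec"],d["tvec"])
    R=cv2.Rodrigues(np.array(d["rvec"]))[0];print(-R.T@np.array(d["tvec"]).ravel())
print(env.observe())
E
```

```text
pics
scene [[434.1836088873062, 0.0, 314.3778015968014], [0.0, 434.1836088873062, 246.62357975076077], [0.0, 0.0, 1.0]] [-0.06125671  0.          0.          0.          0.        ] [ 0.7946788   2.44459936 -1.28756488] [ 0.42099496 -0.13196891  1.29708385]
[0.99435674 0.69204912 0.63984511]
side [[435.01014063005255, 0.0, 318.28032071561364], [0.0, 435.01014063005255, 242.91339556141074], [0.0, 0.0, 1.0]] [-0.07885753  0.          0.          0.          0.        ] [ 2.0185262  -0.82474332  0.45824027] [-0.39980701  0.25254077  0.85041772]
[-0.12481058 -0.68808197  0.67660794]
{'time_s': 0.1, 'q': array([ 5.41852751e+01,  2.18360206e+01,  7.43799594e+01, -1.69623653e-03,
        8.38574326e+01, -1.23344007e+01]), 'qvel': array([-0.04591463, -0.08105627, -0.16210848, -0.00788537, -0.037145  ,
       -0.01439558]), 'joint_efforts': array([ 4.33822817e-03, -4.49219191e+01, -2.31656832e+01, -8.95560515e-05,
        3.68071458e-03, -5.85091084e-05]), 'position': array([0.21897574, 0.50423767, 0.23078657]), 'tool_rot': array([[-9.17198134e-01,  3.98430741e-01, -7.25899131e-04],
       [ 3.98431327e-01,  9.17197559e-01, -1.05624082e-03],
       [ 2.44954099e-04, -1.25800306e-03, -9.99999179e-01]]), 'ft_force': array([-1.19983077, -1.11719631, -0.37582823]), 'wrist_torque': array([-0.01737925,  0.00022546, -0.02872118]), 'gripper_force': 0.0, 'grip_width': 0.085258585511883}
```

View pics/scene0.png

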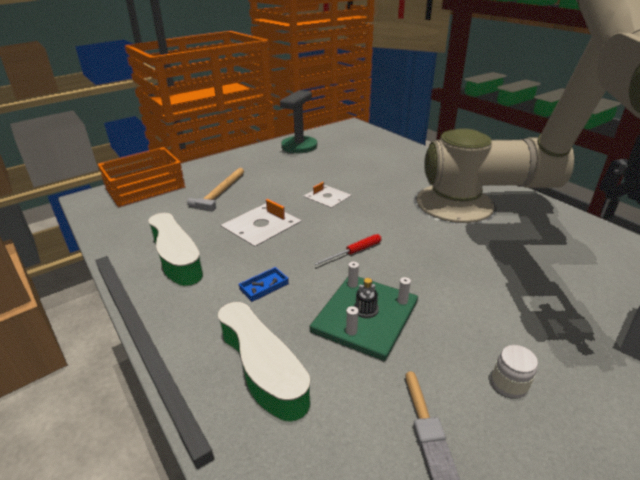

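View pics/side0.png

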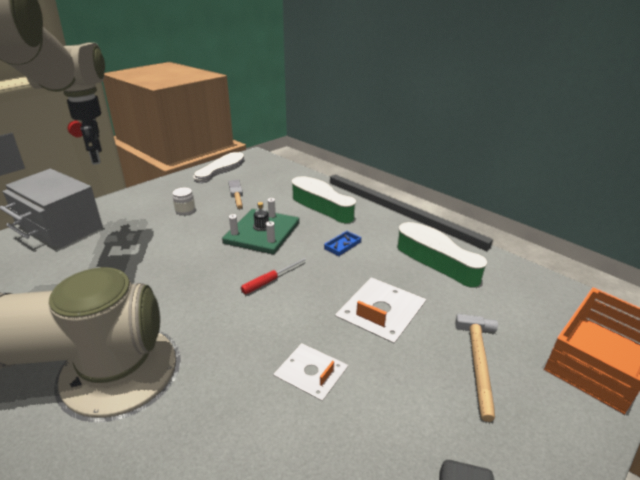

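The scene view shows the spindle unit near (365,310). There are two plate-like things: one at (262,222), which is (380,308) in the side view, and a smaller one at (327,195), which is (311,370) in the side view. The larger, at (262,222), fits the description. I'll measure both it and the unit and check in an enlarged crop.

```bash
cat > h.py <<'E'
import numpy as np,cv2
def load(p): return dict(np.load(p))
def ray(d,uv):
    uv=np.asarray(uv,float).reshape(-1,1,2)
    n=cv2.undistortPoints(uv,d["intrinsics"],d["D"]).reshape(-1,2)
    R=cv2.Rodrigues(np.asarray(d["rvec"],float))[0]
    return -R.T@np.ravel(d["tvec"]),np.c_[n,np.ones(len(n))]@R
def onz(d,uv,z):
    c,v=ray(d,uv); return c+v*((z-c[2])/v[:,2])[:,None]
def proj(d,P): return cv2.projectPoints(np.asarray(P,float).reshape(-1,1,3),d["rvec"],d["tvec"],d["intrinsics"],d["D"])[0].reshape(-1,2)
def world(d):
    """world point of each pixel from the depth map"""
    h,w=d["z_map"].shape
    u,v=np.meshgrid(np.arange(w),np.arange(h))
    c,r=ray(d,np.c_[u.ravel(),v.ravel()])
    return (c+r*d["z_map"].reshape(-1,1)).reshape(h,w,3)
def comp(m,seed):
    n,l,s,c=cv2.connectedComponentsWithStats(m.astype(np.uint8))
    k=min(range(1,n),key=lambda i:np.hypot(*(c[i]-seed))+(1e3 if s[i,4]<30 else 0))
    return l==k
E
python3 - <<'E'
from h import *
for n,u,p in [("scene",(365,320),(262,224)),("side",(262,230),(380,308))]:
    d=load(f"pics/{n}0.npz"); im=d["img"].astype(int); W=world(d)
    hsv=cv2.cvtColor(d["img"],cv2.COLOR_RGB2HSV)
    g=(hsv[...,0]>60)&(hsv[...,0]<90)&(hsv[...,1]>100)
    m=comp(g,u); top=m&(abs(W[...,2]-.022)<.006)
    P=onz(d,np.argwhere(top)[:,::-1],.022)
    print(n,"unit",cv2.minAreaRect((P[:,:2]*1000).astype(np.float32)))
    w=(hsv[...,1]<40)&(hsv[...,2]>170); m=comp(w,p)
    P=onz(d,np.argwhere(m)[:,::-1],.004)
    print("plate",m.sum(),cv2.minAreaRect((P[:,:2]*1000).astype(np.float32)))
    o=(hsv[...,0]<15)&(hsv[...,1]>150)
    q=comp(o,(275,209) if n=="scene" else (371,314)); print("fence",W[q].mean(0),W[q][:,2].max(),np.argwhere(q)[:,::-1].mean(0))
    def crop(c): return cv2.resize(d["img"][c[1]-38:c[1]+38,c[0]-50:c[0]+50,::-1],(400,304),interpolation=cv2.INTER_CUBIC)
    crops=[crop(p),cv2.resize(d["img"][u[1]-60:u[1]+45,u[0]-69:u[0]+69,::-1],(400,304),interpolation=cv2.INTER_CUBIC)]
    if n=="scene": A=np.hstack(crops)
    else: cv2.imwrite("pics/crops.png",cv2.resize(np.vstack([A,np.hstack(crops)]),(784,596)))
E
```

```text
scene unit ((539.1500244140625, 213.85281372070312), (188.3113555908203, 161.04481506347656), 25.29079818725586)
plate 1450 ((523.9645385742188, -250.11415100097656), (171.63291931152344, 152.74679565429688), 10.7597017288208)
fence [ 0.47271525 -0.2542021   0.028922  ] 0.04720905634081085 [274.97368421 208.20526316]
side unit ((745.34619140625, 182.45327758789062), (42.36165237426758, 244.1342010498047), 7.6719584465026855)
plate 30428 ((586.7047119140625, -203.31484985351562), (693.7422485351562, 943.5285034179688), 89.50496673583984)
fence [ 0.46702286 -0.26127347  0.02823473] 0.046740147023963674 [371.00558659 312.95530726]
```

View pics/crops.png

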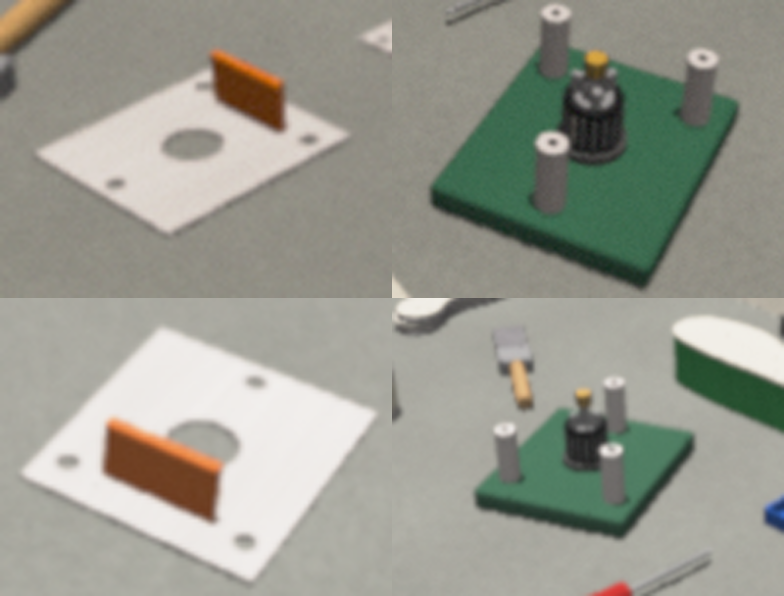

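The crops confirm the large plate: three holes, a wide opening, and the fence at its −x edge between two of the holes. The unit has post tops near scene (353,310), (405,281) and (354,265).

```bash
cat >> h.py <<'E'
def dark(d,uv,r=3):
    """dark-weighted centroid of a dot near uv"""
    g=cv2.cvtColor(d["img"],cv2.COLOR_RGB2GRAY).astype(float);u,v=np.round(uv).astype(int)
    p=g[v-r:v+r+1,u-r:u+r+1]; w=np.clip(np.percentile(p,70)-p,0,None)
    y,x=np.mgrid[v-r:v+r+1,u-r:u+r+1]; return np.array([(w*x).sum(),(w*y).sum()])/w.sum()
def fit(A,B):
    """2D rigid B=R A+t -> yaw deg, t, residual"""
    A,B=np.asarray(A),np.asarray(B);a=A-A.mean(0);b=B-B.mean(0)
    y=np.arctan2((a[:,0]*b[:,1]-a[:,1]*b[:,0]).sum(),(a*b).sum())
    R=np.array([[np.cos(y),-np.sin(y)],[np.sin(y),np.cos(y)]]);t=B.mean(0)-R@A.mean(0)
    return np.degrees(y),t,np.linalg.norm(A@R.T+t-B,axis=1)
H=np.array([[-60,-58],[-60,58],[70,0]])/1000
E
python3 - <<'E'
from h import *
import itertools
def best(Q):
    return min((fit(H,Q[list(p)])+(p,) for p in itertools.permutations(range(3))),key=lambda r:r[2].sum())
def cv(ix,iy,u0,v0,s): return [(u0+x/s,v0+y/s) for x,y in zip(ix,iy)]
S={"scene":(cv([553,703,556],[143,60,13],296,260,2.84),cv([116,309,205],[184,140,86],212,186,3.92)),
 "side":(cv([505-392,612-392,614-392],[430-298,451-298,384-298],193,170,2.84),cv([256,67,245],[382-298,461-298,541-298],330,270,3.92))}
for n in S:
    d=load(f"pics/{n}0.npz")
    for k,z in [(0,.078),(1,.004)]:
        for ref in (0,1):
            uv=np.array([dark(d,c) if ref else c for c in S[n][k]])
            print(n,k,ref,best(onz(d,uv,z)[:,:2]))
E
```

```text
scene 0 0 (np.float64(16.7244581178235), array([0.31453569, 0.37612718]), array([0.0071844 , 0.00954312, 0.01041975]), (2, 1, 0))
scene 0 1 (np.float64(15.579177114088028), array([0.31362785, 0.37584074]), array([0.00809932, 0.00996104, 0.01192564]), (2, 1, 0))
scene 1 0 (np.float64(10.570573160163194), array([ 0.52464117, -0.2454993 ]), array([0.00055296, 0.00068325, 0.00041687]), (2, 1, 0))
scene 1 1 (np.float64(8.187212869095966), array([ 0.52380519, -0.24525986]), array([0.0024768 , 0.00041251, 0.00207629]), (2, 1, 0))
side 0 0 (np.float64(25.215931572358585), array([0.5313572 , 0.20331407]), array([0.00108592, 0.00087505, 0.00190365]), (1, 0, 2))
side 0 1 (np.float64(24.205636185299284), array([0.52729402, 0.19736698]), array([0.00144584, 0.00309031, 0.00436044]), (1, 0, 2))
side 1 0 (np.float64(10.547946342723783), array([ 0.52327411, -0.24995107]), array([0.00038488, 0.00011683, 0.00029671]), (2, 1, 0))
side 1 1 (np.float64(10.676863442621741), array([ 0.52386937, -0.24830979]), array([0.00040644, 0.00041396, 0.00026331]), (2, 1, 0))
```

```bash
cat >> h.py <<'E'
def go(o,xyz,yaw=None):
    """shift/turn fractions from measured pose to xyz with tool y at yaw deg (mod 180), tool down"""
    from scipy.spatial.transform import Rotation as Ro
    R=np.asarray(o["tool_rot"]);s=R.T@(np.asarray(xyz)-o["position"])/.3
    y0=np.degrees(np.arctan2(R[1,1],R[0,1])); a=y0 if yaw is None else y0+(yaw-y0+90)%180-90
    c,n=np.cos(np.radians(a)),np.sin(np.radians(a))
    G=np.array([[-n,c,0],[c,n,0],[0,0,-1]]) if True else 0
    w=Ro.from_matrix(R.T@G).as_rotvec(degrees=True)/45
    print("shift",s.round(3),"turn",w.round(3),"yaw",y0.round(2),"->",round(a,2),"q6",o["q"][5].round(1),"mm",(np.linalg.norm(s)*300).round(0))
E
python3 - <<'E'
from h import *
d=load("pics/scene0.npz")
uv=[(352.7,310.4),(405.5,281.1),(353.7,264.6)]
Q=onz(d,uv,.078)[:,:2]
import itertools
print(min((fit(H,Q[list(p)])+(p,) for p in itertools.permutations(range(3))),key=lambda r:r[2].sum()))
E
```

```text
(np.float64(25.109386035296843), array([0.53579341, 0.21081514]), array([0.00039417, 0.00090845, 0.00096115]), (2, 1, 0))
```

Call:
{"api": "step_arm", "payload": {"targets": [[[-0.67,-0.26,-0.15],[0,0,0]],[[-0.67,-0.26,-0.15],[0,0,0]],[[-0.67,-0.26,-0.15],[0,0,0]],[[-0.67,-0.26,-0.15],[0,0,0]],[[-0.67,-0.26,-0.15],[0,0,0]],[[-0.67,-0.26,-0.15],[0,0,0]],[[-0.67,-0.26,-0.15],[0,0,0]]], "jaw": 60}}

```text
time_s: 0.68
position: [0.3745, 0.351, 0.2766]
tool_rot: [[-0.916, 0.402, 0.001], [0.402, 0.916, -0.0], [-0.001, 0.0, -1.0]]
ft_force: [-0.1, -0.2, -0.7]
grip_width: 0.0599
gripper_force: 0.0
```

Call:
{"api": "step_arm", "payload": {"targets": [[[-0.55,-0.26,-0.15],[0,0,0]],[[-0.55,-0.26,-0.15],[0,0,0]],[[-0.55,-0.26,-0.15],[0,0,0]],[[-0.55,-0.26,-0.15],[0,0,0]],[[-0.55,-0.26,-0.15],[0,0,0]],[[-0.55,-0.26,-0.15],[0,0,0]],[[-0.55,-0.26,-0.15],[0,0,0]]]}}

```text
time_s: 1.27
position: [0.4925, 0.2159, 0.3207]
tool_rot: [[-0.917, 0.399, -0.001], [0.399, 0.917, 0.0], [0.001, -0.0, -1.0]]
ft_force: [-0.7, 0.4, 0.2]
grip_width: 0.0602
gripper_force: 0.0
```

```bash
python3 - <<'E'
from h import *
from rig import env,get_image
d=get_image("wrist"); np.savez("pics/w1.npz",**d); cv2.imwrite("pics/w1.png",d["img"][:,:,::-1])
print(ray(d,[(320,240)]),env.observe()["position"],env.observe()["ft_force"])
print(proj(d,[[.531,.203,.078]]))
E
```

```text
(array([0.4229129 , 0.24612986, 0.46386191]), array([[ 0.27482321, -0.13337588, -0.95231216]])) [0.49189245 0.21653203 0.32065322] [0.55892391 1.03393052 0.76070547]
[[327.92186432 233.61655785]]
```

View pics/w1.png

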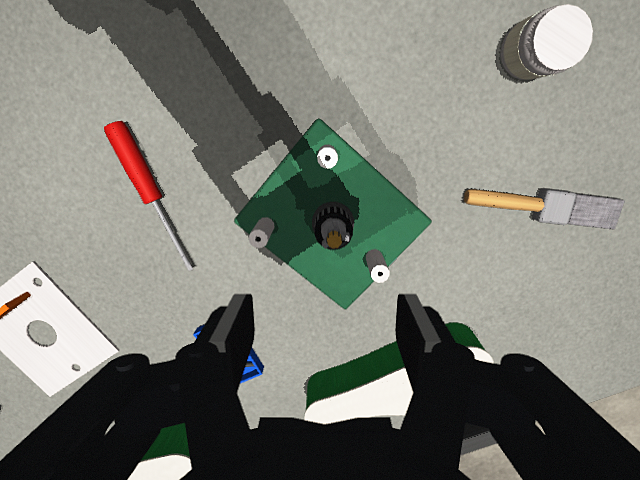

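The wrist view shows the unit with its post dots at about (327,157), (259,239) and (379,273), the chuck at (334,230), and part of the plate at the lower left.

```bash
python3 - <<'E'
from h import *
from rig import env
import itertools
d=load("pics/w1.npz")
uv=np.array([dark(d,dark(d,c,5),4) for c in [(327,157),(259,239),(379,273)]]);print(uv)
Q=onz(d,uv,.078)[:,:2]
r=min((fit(H,Q[list(p)])+(p,) for p in itertools.permutations(range(3))),key=lambda r:r[2].sum());print(r)
go(env.observe(),[*r[1],.16])
E
```

```text
[[327.14334594 157.6075995 ]
 [257.57799239 238.76675446]
 [379.83010336 273.46037898]]
(np.float64(25.549939502394718), array([0.53468315, 0.20805308]), array([2.57229763e-04, 1.70114998e-04, 8.82999342e-05]), (1, 0, 2))
shift [-0.143  0.031  0.535] turn [-0.001 -0.002 -0.   ] yaw 66.56 -> 66.56 q6 -55.4 mm 166.0
```

Call:
{"api": "step_arm", "payload": {"targets": [[[-0.143,0.031,0.1],[0,0,0]],[[-0.143,0.031,0.2],[0,0,0]],[[-0.143,0.031,0.3],[0,0,0]],[[-0.143,0.031,0.4],[0,0,0]],[[-0.143,0.031,0.5],[0,0,0]],[[-0.143,0.031,0.5],[0,0,0]],[[-0.143,0.031,0.5],[0,0,0]]]}}

```text
time_s: 1.9
position: [0.5345, 0.2083, 0.1709]
tool_rot: [[-0.918, 0.397, -0.003], [0.397, 0.918, -0.0], [0.002, -0.001, -1.0]]
ft_force: [0.3, 0.7, 0.7]
grip_width: 0.0599
gripper_force: 0.0
```

```bash
python3 - <<'E'
from h import *
from rig import env,get_image
import itertools
d=get_image("wrist"); np.savez("pics/w2.npz",**d); cv2.imwrite("pics/w2.png",d["img"][:,:,::-1])
print(proj(d,[[.5347,.2081,.1]]))
go(env.observe(),[.5347,.2081,.035])
E
```

```text
[[324.68821624 251.73031633]]
shift [ 0.003 -0.002  0.459] turn [ 0.001  0.001 -0.   ] yaw 66.62 -> 66.62 q6 -57.2 mm 138.0
```

View pics/w2.png

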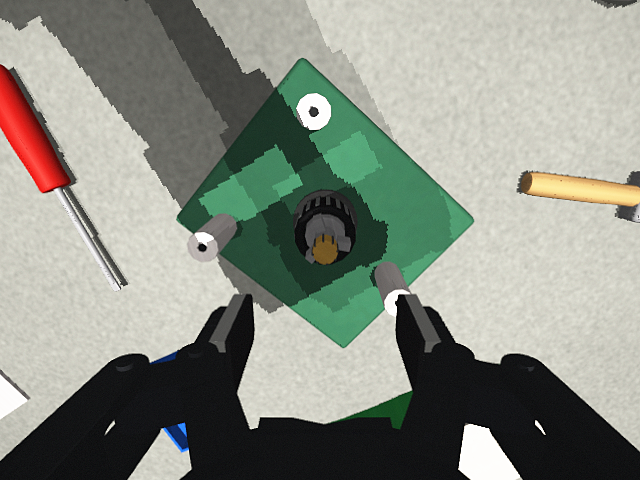

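The wrist view is centred: the cutter top is at (325,251), where it was predicted. Descending.

Call:
{"api": "step_arm", "payload": {"targets": [[[0.003,-0.002,0.1],[0,0,0]],[[0.003,-0.002,0.16],[0,0,0]],[[0.003,-0.002,0.22],[0,0,0]],[[0.003,-0.002,0.28],[0,0,0]],[[0.003,-0.002,0.34],[0,0,0]],[[0.003,-0.002,0.4],[0,0,0]],[[0.003,-0.002,0.455],[0,0,0]],[[0.003,-0.002,0.455],[0,0,0]]]}}

```text
time_s: 2.62
position: [0.5344, 0.2073, 0.0343]
tool_rot: [[-0.917, 0.398, -0.001], [0.398, 0.917, -0.0], [0.001, -0.001, -1.0]]
ft_force: [-0.5, 0.4, 1.0]
grip_width: 0.0603
gripper_force: 0.0
```

Call:
{"api": "step_arm", "payload": {"targets": [[[0,0,0],[0,0,0]],[[0,0,0],[0,0,0]],[[0,0,0],[0,0,0]],[[0,0,0],[0,0,0]],[[0,0,0],[0,0,0]],[[0,0,0],[0,0,0]]], "jaw": 30, "grip_force": 80}}

```text
time_s: 3.12
position: [0.5358, 0.2077, 0.0373]
tool_rot: [[-0.917, 0.398, 0.004], [0.398, 0.917, 0.002], [-0.003, 0.003, -1.0]]
ft_force: [-1.2, 4.1, 7.3]
grip_width: 0.0422
gripper_force: 81.5
```

Call:
{"api": "step_arm", "payload": {"targets": [[[0,0,0],[0,0,0.1]],[[0,0,0],[0,0,0.2]],[[0,0,0],[0,0,0.3]],[[0,0,0],[0,0,0.4]],[[0,0,0],[0,0,0.5]],[[0,0,0],[0,0,0.6]],[[0,0,0],[0,0,0.7]],[[0,0,0],[0,0,0.8]],[[0,0,0],[0,0,0.9]],[[0,0,0],[0,0,1.0]]]}}

```text
time_s: 3.95
position: [0.5351, 0.2071, 0.0373]
tool_rot: [[-0.364, 0.931, 0.003], [0.931, 0.364, 0.0], [-0.001, 0.002, -1.0]]
ft_force: [-4.7, -0.0, 10.0]
grip_width: 0.0427
gripper_force: 81.8
```

```bash
python3 -c "
from rig import env
o=env.observe();print(o['wrist_torque'],o['ft_force'],o['q'][5],o['tool_rot'][:,1])"
```

```text
[-0.02892778  0.70984525  0.13399587] [-4.70076079 -0.01790412  9.99947046] -11.98869369140662 [0.93147105 0.36380704 0.00247434]
```

Call:
{"api": "step_arm", "payload": {"targets": [[[0,0,0],[0,0,0.08]],[[0,0,0],[0,0,0.16]],[[0,0,0],[0,0,0.24]],[[0,0,0],[0,0,0.3]],[[0,0,0],[0,0,0.3]]]}}

```text
time_s: 4.37
position: [0.5349, 0.207, 0.0373]
tool_rot: [[-0.137, 0.991, 0.002], [0.991, 0.137, 0.0], [-0.0, 0.002, -1.0]]
ft_force: [-5.9, -0.2, 11.5]
grip_width: 0.0423
gripper_force: 81.9
```

```bash
python3 -c "
from rig import env
o=env.observe();print(o['wrist_torque'],o['ft_force'],o['q'][5],o['tool_rot'][:,1])"
```

```text
[-0.11906739  0.83034537 -0.11011215] [-5.8855876  -0.15248875 11.45228809] 1.4456556247823418 [0.99050424 0.13746787 0.00198518]
```

Call:
{"api": "step_arm", "payload": {"targets": [[[0,0,0],[0,0,0.06]],[[0,0,0],[0,0,0.12]],[[0,0,0],[0,0,0.18]],[[0,0,0],[0,0,0.24]],[[0,0,0],[0,0,0.24]]]}}

```text
time_s: 4.78
position: [0.5346, 0.207, 0.0373]
tool_rot: [[0.05, 0.999, 0.002], [0.999, -0.05, -0.0], [-0.0, 0.002, -1.0]]
ft_force: [-5.8, 0.3, 11.7]
grip_width: 0.0421
gripper_force: 81.9
```

```bash
python3 -c "
from rig import env
o=env.observe();print(o['wrist_torque'],o['ft_force'],o['q'][5],o['joint_efforts'],o['tool_rot'][:,1])"
```

```text
[-0.16963265  0.9927754   0.33767037] [-5.84922924  0.32457576 11.65884724] 12.206132625092561 [ -1.21675249 -44.99889493 -17.31850147   0.1230788   -1.54394444
   0.89808494] [ 0.99876985 -0.0495628   0.00151959]
```

Call:
{"api": "step_arm", "payload": {"targets": [[[0,0,0],[0,0,0.06]],[[0,0,0],[0,0,0.12]],[[0,0,0],[0,0,0.16]],[[0,0,0],[0,0,0.16]]]}}

```text
time_s: 5.12
position: [0.5341, 0.2055, 0.0371]
tool_rot: [[0.171, 0.985, -0.0], [0.985, -0.171, -0.004], [-0.004, 0.0, -1.0]]
ft_force: [-7.2, -9.4, 13.1]
grip_width: 0.0424
gripper_force: 81.5
```

```bash
python3 -c "
from rig import env
o=env.observe();print(o['wrist_torque'],o['ft_force'],o['q'][5],o['joint_efforts'],o['tool_rot'][:,1])"
```

```text
[-1.54219142  1.45293873  1.19990182] [-7.21378359 -9.36995123 13.06190964] 19.27546345052082 [  2.06906319 -44.39293385 -18.39484692   2.31556155  -2.44113967
   1.71047922] [ 9.85229063e-01 -1.71241155e-01  4.00363251e-04]
```

Call:
{"api": "step_arm", "payload": {"targets": [[[0,0,0],[0,0,0.04]],[[0,0,0],[0,0,0.08]],[[0,0,0],[0,0,0.1]],[[0,0,0],[0,0,0.1]]]}}

```text
time_s: 5.45
position: [0.5334, 0.204, 0.0371]
tool_rot: [[0.247, 0.969, -0.002], [0.969, -0.247, -0.006], [-0.007, -0.001, -1.0]]
ft_force: [-9.7, -18.1, 16.4]
grip_width: 0.0421
gripper_force: 78.9
```

```bash
python3 - <<'E'
from rig import env,get_image
o=env.observe();print(o['wrist_torque'],o['ft_force'],o['q'][5],o['joint_efforts'],o['tool_rot'][:,1])
import cv2
d=get_image("wrist");cv2.imwrite("pics/w3.png",d["img"][:,:,::-1])
E
```

```text
[-2.90674392  2.10072602  1.28089044] [ -9.66017794 -18.08269855  16.43717405] 23.725516613490022 [  6.13288745 -43.13603282 -19.82874513   4.01626825  -3.53972152
   1.5940851 ] [ 9.68975692e-01 -2.47154940e-01 -7.37440182e-04]
```

View pics/w3.png

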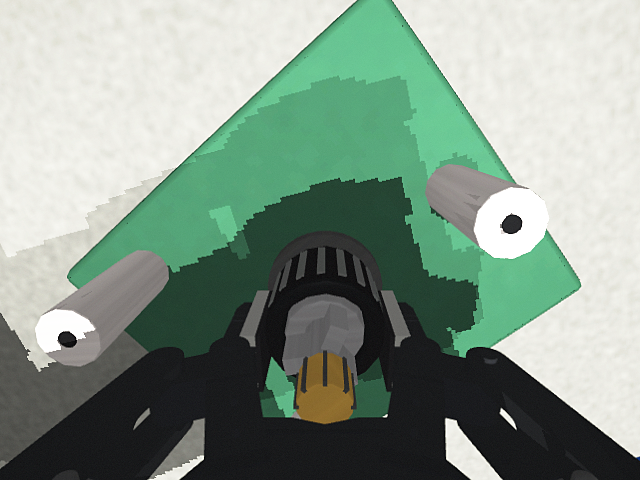

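The torque has levelled off at about 1.3 N m and the tool has been pushed sideways, so the pads may be slipping. I'll let go, recentre, grip harder and turn to the stop.

Call:
{"api": "step_arm", "payload": {"targets": [[[0,0,0],[0,0,0]],[[0,0,0],[0,0,0]],[[0,0,0],[0,0,0]],[[0,0,0],[0,0,0]],[[0,0,0],[0,0,0]]], "jaw": 60}}

```text
time_s: 5.92
position: [0.5349, 0.207, 0.0351]
tool_rot: [[0.25, 0.968, 0.001], [0.968, -0.25, 0.0], [0.0, 0.001, -1.0]]
ft_force: [0.4, -0.6, 0.6]
grip_width: 0.0603
gripper_force: 0.0
```

```bash
python3 - <<'E'
from h import *
from rig import env,get_image
o=env.observe();print(o['wrist_torque'],o['ft_force'],o['position'])
go(o,[.5347,.2081,.035])
E
```

```text
[ 0.0498179  -0.00903484  0.00920785] [ 0.4146323  -0.63613808  0.5783062 ] [0.53486666 0.20700455 0.03505773]
shift [ 0.003 -0.001  0.   ] turn [ 0.001 -0.     0.   ] yaw -14.47 -> -14.47 q6 23.8 mm 1.0
```

Call:
{"api": "step_arm", "payload": {"targets": [[[0.003,0,-0.006],[0,0,0]],[[0.003,0,-0.006],[0,0,0]],[[0.003,0,-0.006],[0,0,0]],[[0.003,0,-0.006],[0,0,0]],[[0.003,0,-0.006],[0,0,0]],[[0.003,0,-0.006],[0,0,0]]], "jaw": 30, "grip_force": 120}}

```text
time_s: 6.42
position: [0.5345, 0.208, 0.0375]
tool_rot: [[0.25, 0.968, -0.0], [0.968, -0.25, 0.0], [0.0, -0.0, -1.0]]
ft_force: [-4.7, 1.2, 8.8]
grip_width: 0.0407
gripper_force: 121.4
```

Call:
{"api": "step_arm", "payload": {"targets": [[[0,0,0],[0,0,0.04]],[[0,0,0],[0,0,0.08]],[[0,0,0],[0,0,0.08]]]}}

```text
time_s: 6.67
position: [0.5345, 0.2081, 0.0375]
tool_rot: [[0.311, 0.95, -0.0], [0.95, -0.311, 0.0], [0.0, -0.0, -1.0]]
ft_force: [-4.4, 1.0, 8.6]
grip_width: 0.0406
gripper_force: 121.7
```

```bash
python3 - <<'E'
from h import *
from rig import env,get_image
o=env.observe();print(o['wrist_torque'],o['ft_force'],o['position'])
go(o,[.5347,.2081,.035])
E
```

```text
[0.07038644 0.79518288 0.06710953] [-4.39447952  1.02025003  8.58445524] [0.53453629 0.20806899 0.03753107]
shift [0.    0.    0.008] turn [-0. -0. -0.] yaw -18.13 -> -18.13 q6 27.6 mm 3.0
```

Call:
{"api": "step_arm", "payload": {"targets": [[[0,0,0],[0,0,0.04]],[[0,0,0],[0,0,0.08]],[[0,0,0],[0,0,0.08]]]}}

```text
time_s: 6.92
position: [0.5345, 0.2081, 0.0375]
tool_rot: [[0.37, 0.929, -0.0], [0.929, -0.37, 0.0], [0.0, -0.0, -1.0]]
ft_force: [-4.2, -0.0, 9.8]
grip_width: 0.0406
gripper_force: 121.7
```

```bash
python3 - <<'E'
from h import *
from rig import env,get_image
o=env.observe();print(o['wrist_torque'],o['ft_force'],o['position'])
go(o,[.5347,.2081,.035])
E
```

```text
[0.18949449 0.76822085 0.29181618] [-4.24150894e+00 -9.34498445e-03  9.77209910e+00] [0.53451893 0.20806712 0.03752292]
shift [0.    0.001 0.008] turn [-0. -0. -0.] yaw -21.71 -> -21.71 q6 31.1 mm 3.0
```

Call:
{"api": "step_arm", "payload": {"targets": [[[0,0,0],[0,0,0.04]],[[0,0,0],[0,0,0.08]],[[0,0,0],[0,0,0.12]],[[0,0,0],[0,0,0.12]]]}}

```text
time_s: 7.25
position: [0.5345, 0.208, 0.0375]
tool_rot: [[0.45, 0.893, 0.0], [0.893, -0.45, -0.002], [-0.001, 0.001, -1.0]]
ft_force: [-3.7, -0.0, 8.1]
grip_width: 0.0404
gripper_force: 121.5
```

```bash
python3 - <<'E'
from h import *
from rig import env,get_image
o=env.observe();print(o['wrist_torque'],o['ft_force'],o['position'])
go(o,[.5347,.2081,.035])
E
```

```text
[0.26704486 0.79796901 3.10839286] [-3.68004039 -0.04105755  8.05609656] [0.53447793 0.20803722 0.03754845]
shift [0.001 0.001 0.008] turn [ 0.001  0.002 -0.   ] yaw -26.72 -> -26.72 q6 36.3 mm 3.0
```

Call:
{"api": "step_arm", "payload": {"targets": [[[0,0,0],[0,0,0.04]],[[0,0,0],[0,0,0.08]],[[0,0,0],[0,0,0.12]],[[0,0,0],[0,0,0.12]]]}}

```text
time_s: 7.58
position: [0.5334, 0.2064, 0.0376]
tool_rot: [[0.532, 0.847, -0.003], [0.847, -0.532, -0.005], [-0.006, 0.0, -1.0]]
ft_force: [-9.1, -8.4, 14.8]
grip_width: 0.0406
gripper_force: 131.3
```

```bash
python3 - <<'E'
from h import *
from rig import env,get_image
o=env.observe();print(o['wrist_torque'],o['ft_force'],o['position'])
go(o,[.5347,.2081,.035])
E
```

```text
[-1.55946275  1.59947641  3.00886756] [-9.09743995 -8.43231285 14.7890295 ] [0.53342935 0.20635014 0.03757791]
shift [0.007 0.    0.009] turn [ 0.     0.007 -0.   ] yaw -32.11 -> -32.11 q6 41.7 mm 3.0
```

Call:
{"api": "step_arm", "payload": {"targets": [[[0,0,0],[0,0,0]],[[0,0,0],[0,0,0]],[[0,0,0],[0,0,0]],[[0,0,0],[0,0,0]],[[0,0,0],[0,0,0]]], "jaw": 60}}

```text
time_s: 8.0
position: [0.535, 0.2078, 0.0366]
tool_rot: [[0.537, 0.844, 0.0], [0.844, -0.537, 0.0], [0.0, 0.0, -1.0]]
ft_force: [-0.3, -0.4, 0.3]
grip_width: 0.0598
gripper_force: 0.0
```

Call:
{"api": "step_arm", "payload": {"targets": [[[0,0,0],[0,0,0]],[[0,0,0],[0,0,0]],[[0,0,0],[0,0,0]],[[0,0,0],[0,0,0]],[[0,0,0],[0,0,0]],[[0,0,0],[0,0,0]]], "jaw": 30}}

```text
time_s: 8.5
position: [0.5344, 0.208, 0.0374]
tool_rot: [[0.537, 0.844, -0.001], [0.844, -0.537, 0.001], [0.0, -0.001, -1.0]]
ft_force: [-5.0, 0.6, 8.4]
grip_width: 0.0412
gripper_force: 119.9
```

Call:
{"api": "step_arm", "payload": {"targets": [[[0,0,0],[0,0,0.03]],[[0,0,0],[0,0,0.06]],[[0,0,0],[0,0,0.06]]]}}

```text
time_s: 8.75
position: [0.5344, 0.2081, 0.0374]
tool_rot: [[0.577, 0.817, -0.001], [0.817, -0.577, 0.001], [0.0, -0.001, -1.0]]
ft_force: [-4.1, 1.2, 9.5]
grip_width: 0.0414
gripper_force: 120.2
```

```bash
python3 - <<'E'
from h import *
from rig import env,get_image
o=env.observe();print(o['wrist_torque'],o['ft_force'],o['position'])
go(o,[.5347,.2081,.035])
E
```

```text
[0.31335422 0.91286013 0.05417311] [-4.068913    1.15767511  9.54791177] [0.53441405 0.20807062 0.03742024]
shift [0.001 0.001 0.008] turn [-0.001 -0.    -0.   ] yaw -35.22 -> -35.22 q6 44.6 mm 2.0
```

Call:
{"api": "step_arm", "payload": {"targets": [[[0,0,0],[0,0,0.03]],[[0,0,0],[0,0,0.06]],[[0,0,0],[0,0,0.06]]]}}

```text
time_s: 9.0
position: [0.5344, 0.2081, 0.0374]
tool_rot: [[0.614, 0.789, -0.0], [0.789, -0.614, 0.001], [0.0, -0.001, -1.0]]
ft_force: [-3.6, 1.6, 8.5]
grip_width: 0.0411
gripper_force: 120.2
```

```bash
python3 - <<'E'
from h import *
from rig import env,get_image
o=env.observe();print(o['wrist_torque'],o['ft_force'],o['position'])
go(o,[.5347,.2081,.035])
E
```

```text
[0.35405249 0.92014668 0.15888151] [-3.60070468  1.60321737  8.51040412] [0.53442301 0.20805308 0.03744367]
shift [0.001 0.001 0.008] turn [-0.001 -0.    -0.   ] yaw -37.91 -> -37.91 q6 47.3 mm 2.0
```

Call:
{"api": "step_arm", "payload": {"targets": [[[0,0,0],[0,0,0.03]],[[0,0,0],[0,0,0.06]],[[0,0,0],[0,0,0.06]]]}}

```text
time_s: 9.25
position: [0.5344, 0.2081, 0.0374]
tool_rot: [[0.651, 0.759, -0.001], [0.759, -0.651, 0.0], [-0.0, -0.001, -1.0]]
ft_force: [-4.5, 0.4, 8.7]
grip_width: 0.0414
gripper_force: 120.1
```

```bash
python3 - <<'E'
from h import *
from rig import env,get_image
o=env.observe();print(o['wrist_torque'],o['ft_force'],o['position'])
go(o,[.5347,.2081,.035])
d=get_image("wrist");np.savez("pics/w4.npz",**d)
E
```

```text
[0.40370713 0.95869842 0.28319033] [-4.50617909  0.39761987  8.72636122] [0.5344013  0.20806631 0.03741055]
shift [0.001 0.001 0.008] turn [-0.001  0.     0.   ] yaw -40.6 -> -40.6 q6 50.0 mm 2.0
```

Call:
{"api": "step_arm", "payload": {"targets": [[[0,0,0],[0,0,0.03]],[[0,0,0],[0,0,0.06]],[[0,0,0],[0,0,0.06]]]}}

```text
time_s: 9.55
position: [0.5344, 0.2081, 0.0374]
tool_rot: [[0.686, 0.728, -0.001], [0.728, -0.686, 0.0], [-0.0, -0.001, -1.0]]
ft_force: [-4.0, 0.9, 9.1]
grip_width: 0.0415
gripper_force: 120.1
```

```bash
python3 - <<'E'
from h import *
from rig import env,get_image
o=env.observe();print(o['wrist_torque'],o['ft_force'],o['position'])
go(o,[.5347,.2081,.035])
d=get_image("wrist");np.savez("pics/w5.npz",**d)
a=load("pics/w4.npz")
c=lambda i:cv2.resize(i[220:420,230:430,::-1],(400,400))
w3=cv2.imread("pics/w3.png")[...,::-1]
cv2.imwrite("pics/cmp.png",np.hstack([c(w3),c(d["img"])]))
E
```

```text
[0.31477381 1.00078554 0.39348237] [-4.02489913  0.94586922  9.08410174] [0.53439116 0.20807485 0.03739065]
shift [0.001 0.001 0.008] turn [-0.001  0.     0.   ] yaw -43.29 -> -43.29 q6 52.7 mm 2.0
```

View pics/cmp.png

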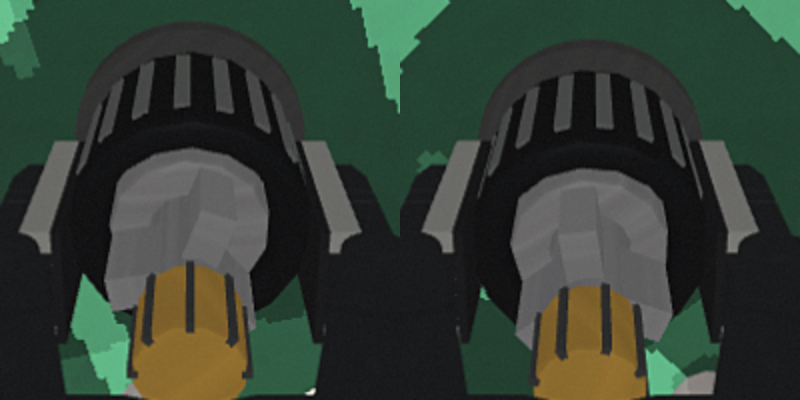

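```bash
python3 - <<'E'
from h import *
g=lambda d:cv2.cvtColor(d["img"],cv2.COLOR_RGB2GRAY).astype(np.float32)
a,b=g(load("pics/w4.npz")),g(load("pics/w5.npz"))
for n,(y0,y1,x0,x1) in {"ribs":(257,285,285,360),"cutter":(360,400,290,355),"jaws":(305,345,285,365)}.items():
    p,q=a[y0:y1,x0:x1],b[y0-8:y1+8,x0-15:x1+15]
    r=cv2.matchTemplate(q,p,cv2.TM_CCOEFF_NORMED);_,m,_,l=cv2.minMaxLoc(r);print(n,m,l[0]-15,l[1]-8)
E
```

```text
ribs 0.9930288195610046 0 0
cutter 0.8619483709335327 -1 0
jaws 0.9900133013725281 0 0
```

Call:
{"api": "step_arm", "payload": {"targets": [[[0,0,0],[0,0,0.03]],[[0,0,0],[0,0,0.06]],[[0,0,0],[0,0,0.06]]]}}

```text
time_s: 9.85
position: [0.5344, 0.2081, 0.0374]
tool_rot: [[0.715, 0.7, -0.0], [0.7, -0.715, -0.001], [-0.001, 0.001, -1.0]]
ft_force: [-2.8, 0.7, 8.4]
grip_width: 0.0412
gripper_force: 120.1
```

```bash
python3 - <<'E'
from h import *
from rig import env,get_image
o=env.observe();print(o['wrist_torque'],o['ft_force'],o['position'])
go(o,[.5347,.2081,.035])
d=get_image("wrist");np.savez("pics/w6.npz",**d)
g=lambda d:cv2.cvtColor(d["img"],cv2.COLOR_RGB2GRAY).astype(np.float32)
a,b=g(load("pics/w5.npz")),g(d)
for n,(y0,y1,x0,x1) in {"ribs":(257,285,285,360),"cutter":(360,400,290,355),"jaws":(305,345,285,365)}.items():
    p,q=a[y0:y1,x0:x1],b[y0-8:y1+8,x0-15:x1+15]
    r=cv2.matchTemplate(q,p,cv2.TM_CCOEFF_NORMED);_,m,_,l=cv2.minMaxLoc(r);print(n,m,l[0]-15,l[1]-8)
E
```

```text
[0.59561851 1.00112011 3.33116437] [-2.8390036   0.67466869  8.35715329] [0.53438949 0.20806333 0.03738778]
shift [0.001 0.001 0.008] turn [ 0.001  0.001 -0.   ] yaw -45.61 -> -45.61 q6 55.1 mm 2.0
ribs 0.9510208368301392 -1 0
cutter 0.8195337653160095 0 0
jaws 0.9889673590660095 0 0
```

Call:
{"api": "step_arm", "payload": {"targets": [[[0,0,0],[0,0,-0.02]],[[0,0,0],[0,0,-0.03]],[[0,0,0],[0,0,-0.03]]]}}

```text
time_s: 10.15
position: [0.5344, 0.2081, 0.0374]
tool_rot: [[0.7, 0.715, -0.0], [0.715, -0.7, -0.0], [-0.0, -0.0, -1.0]]
ft_force: [-5.2, 0.9, 8.6]
grip_width: 0.0412
gripper_force: 120.5
```

```bash
python3 - <<'E'
from h import *
from rig import env,get_image
o=env.observe();print(o['wrist_torque'],o['tool_rot'][:,1])
d=get_image("wrist");np.savez("pics/w7.npz",**d)
E
```

```text
[0.43360998 0.87256423 1.6230829 ] [ 7.14580112e-01 -6.99553617e-01 -2.41907606e-05]
```

Call:
{"api": "step_arm", "payload": {"targets": [[[0,0,0],[0,0,0]],[[0,0,0],[0,0,0]],[[0,0,0],[0,0,0]],[[0,0,0],[0,0,0]],[[0,0,0],[0,0,0]]], "jaw": 60}}

```text
time_s: 10.62
position: [0.535, 0.2076, 0.0366]
tool_rot: [[0.703, 0.711, 0.0], [0.711, -0.703, 0.0], [0.0, 0.0, -1.0]]
ft_force: [-0.4, -0.3, -0.2]
grip_width: 0.0595
gripper_force: 0.0
```

```bash
python3 - <<'E'
from h import *
from rig import env,get_image
o=env.observe();print(o['wrist_torque'],o['ft_force'],o['position'],o['tool_rot'][:,1])
d=get_image("wrist");np.savez("pics/w8.npz",**d)
a=load("pics/w7.npz")
c=lambda i:cv2.resize(i[220:420,230:430,::-1],(400,400))
cv2.imwrite("pics/cmp2.png",np.hstack([c(a["img"]),c(d["img"])]))
E
```

```text
[-0.02680215  0.03525628 -0.03358996] [-0.39816764 -0.33775118 -0.21591883] [0.535008   0.20759196 0.03656381] [ 7.11395171e-01 -7.02792224e-01  1.17268812e-05]
```

View pics/cmp2.png

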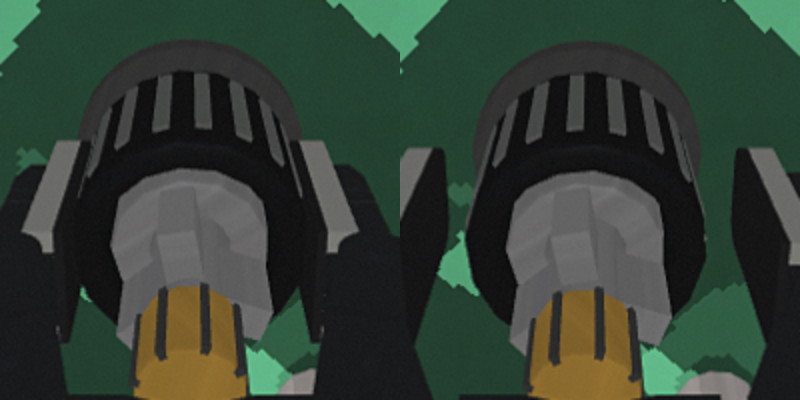

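The ribs moved about 10° on release while I was pressed against the stop, so the sleeve rebounded. I'll regrip, turn to just short of the stop, and release without load.

Call:
{"api": "step_arm", "payload": {"targets": [[[0,0,0],[0,0,0]],[[0,0,0],[0,0,0]],[[0,0,0],[0,0,0]],[[0,0,0],[0,0,0]],[[0,0,0],[0,0,0]],[[0,0,0],[0,0,0]]], "jaw": 30}}

```text
time_s: 11.17
position: [0.5344, 0.208, 0.0373]
tool_rot: [[0.703, 0.712, -0.001], [0.712, -0.703, 0.001], [-0.0, -0.001, -1.0]]
ft_force: [-5.0, 2.0, 7.6]
grip_width: 0.0409
gripper_force: 121.2
```

```bash
python3 - <<'E'
from h import *
from rig import env,get_image
o=env.observe();print(o['wrist_torque'],o['tool_rot'][:,1])
d=get_image("wrist");np.savez("pics/w9.npz",**d)
E
```

```text
[0.34682204 0.79654438 0.02909878] [ 0.71167043 -0.70251284 -0.00094945]
```

Call:
{"api": "step_arm", "payload": {"targets": [[[0,0,0],[0,0,0.04]],[[0,0,0],[0,0,0.08]],[[0,0,0],[0,0,0.12]],[[0,0,0],[0,0,0.16]],[[0,0,0],[0,0,0.2]],[[0,0,0],[0,0,0.2]],[[0,0,0],[0,0,0.2]]]}}

```text
time_s: 11.8
position: [0.5344, 0.2081, 0.0373]
tool_rot: [[0.805, 0.593, -0.001], [0.593, -0.805, 0.0], [-0.0, -0.001, -1.0]]
ft_force: [-4.5, 1.0, 7.5]
grip_width: 0.0409
gripper_force: 121.1
```

```bash
python3 - <<'E'
from h import *
from rig import env,get_image
o=env.observe();print(o['wrist_torque'],o['tool_rot'][:,1],np.degrees(np.arctan2(*o['tool_rot'][1::-1,1])))
d=get_image("wrist");np.savez("pics/w10.npz",**d)
for n in (7,8,9,10):
    g=cv2.cvtColor(load(f"pics/w{n}.npz")["img"],cv2.COLOR_RGB2GRAY)[265:275,270:375].mean(0); print(n,g.round().astype(int)[::2].tolist())
E
```

```text
[0.42147567 0.73797291 0.2738542 ] [ 5.93424556e-01 -8.04889258e-01 -7.61509822e-04] -53.59958420364796
7 [55, 56, 52, 47, 49, 52, 51, 52, 41, 35, 29, 58, 70, 73, 34, 16, 17, 17, 14, 73, 71, 71, 76, 15, 17, 18, 18, 17, 10, 74, 71, 72, 79, 15, 17, 17, 17, 12, 74, 71, 72, 58, 14, 19, 23, 62, 59, 54, 49, 50, 51, 49, 51]
8 [56, 53, 49, 49, 51, 50, 50, 54, 60, 56, 23, 22, 16, 48, 72, 71, 76, 17, 18, 17, 18, 16, 63, 72, 72, 72, 20, 17, 17, 17, 17, 13, 75, 72, 72, 75, 16, 18, 17, 16, 39, 72, 67, 65, 33, 38, 44, 50, 50, 51, 50, 50, 53]
9 [56, 55, 52, 47, 49, 51, 51, 49, 58, 62, 38, 21, 18, 15, 70, 71, 72, 59, 16, 17, 16, 17, 11, 75, 71, 71, 78, 14, 18, 17, 17, 17, 12, 74, 72, 72, 66, 16, 16, 17, 14, 63, 70, 69, 50, 30, 37, 44, 50, 49, 51, 49, 51]
10 [56, 56, 52, 49, 51, 50, 49, 51, 56, 62, 38, 20, 17, 14, 69, 71, 72, 58, 16, 18, 17, 17, 9, 74, 70, 70, 79, 14, 16, 16, 18, 16, 14, 74, 71, 72, 64, 15, 17, 17, 14, 64, 71, 69, 48, 30, 36, 46, 51, 49, 51, 52, 50]
```

Call:
{"api": "step_arm", "payload": {"targets": [[[0,0,0],[0,0,0]],[[0,0,0],[0,0,0]],[[0,0,0],[0,0,0]]], "grip_force": 20}}

```text
time_s: 12.1
position: [0.5344, 0.2081, 0.0373]
tool_rot: [[0.805, 0.594, -0.001], [0.594, -0.805, 0.0], [-0.0, -0.001, -1.0]]
ft_force: [-4.2, 0.5, 8.2]
grip_width: 0.0408
gripper_force: 121.1
```

Call:
{"api": "step_arm", "payload": {"targets": [[[0,0,0],[0,0,0]],[[0,0,0],[0,0,0]],[[0,0,0],[0,0,0]],[[0,0,0],[0,0,0]],[[0,0,0],[0,0,0]]], "jaw": 60}}

```text
time_s: 12.52
position: [0.535, 0.2076, 0.0366]
tool_rot: [[0.805, 0.593, 0.0], [0.593, -0.805, -0.0], [0.0, 0.0, -1.0]]
ft_force: [-0.7, 0.5, 0.4]
grip_width: 0.0605
gripper_force: 0.0
```

```bash
python3 - <<'E'
from h import *
from rig import env,get_image
o=env.observe();print(o['wrist_torque'],np.degrees(np.arctan2(*o['tool_rot'][1::-1,1])))
d=get_image("wrist");np.savez("pics/w11.npz",**d)
for n in (10,11):
    g=cv2.cvtColor(load(f"pics/w{n}.npz")["img"],cv2.COLOR_RGB2GRAY)[265:275,270:375].mean(0); print(n,g.round().astype(int)[::2].tolist())
go(o,[.5347,.2081,.16])
E
```

```text
[-0.00295722 -0.055834    0.00590105] -53.63815895517471
10 [56, 56, 52, 49, 51, 50, 49, 51, 56, 62, 38, 20, 17, 14, 69, 71, 72, 58, 16, 18, 17, 17, 9, 74, 70, 70, 79, 14, 16, 16, 18, 16, 14, 74, 71, 72, 64, 15, 17, 17, 14, 64, 71, 69, 48, 30, 36, 46, 51, 49, 51, 52, 50]
11 [57, 52, 52, 50, 50, 50, 52, 44, 38, 31, 61, 67, 71, 50, 17, 18, 17, 12, 74, 72, 71, 75, 15, 18, 18, 17, 17, 8, 74, 71, 71, 74, 16, 18, 18, 17, 11, 74, 71, 72, 54, 16, 20, 25, 53, 56, 53, 51, 49, 50, 52, 51, 52]
shift [ 0.    -0.002 -0.411] turn [ 0. -0.  0.] yaw -53.64 -> -53.64 q6 63.0 mm 123.0
```

Call:
{"api": "step_arm", "payload": {"targets": [[[0,0,0],[0,0,0]],[[0,0,0],[0,0,0]],[[0,0,0],[0,0,0]],[[0,0,0],[0,0,0]],[[0,0,0],[0,0,0]],[[0,0,0],[0,0,0]],[[0,0,0],[0,0,0]],[[0,0,0],[0,0,0]]]}}

```text
time_s: 13.23
position: [0.5349, 0.2077, 0.0366]
tool_rot: [[0.805, 0.593, -0.0], [0.593, -0.805, 0.0], [-0.0, -0.0, -1.0]]
ft_force: [0.7, 0.4, -0.4]
grip_width: 0.06
gripper_force: 0.0
```

```bash
python3 - <<'E'
from h import *
from rig import env,get_image
d=get_image("wrist");np.savez("pics/w12.npz",**d)
for n in (11,12):
    g=cv2.cvtColor(load(f"pics/w{n}.npz")["img"],cv2.COLOR_RGB2GRAY)[265:275,270:375].mean(0); print(n,g.round().astype(int)[::2].tolist())
i=d["img"][:,:,::-1]; i11=load("pics/w8.npz")["img"][:,:,::-1]
c=lambda i:cv2.resize(i[230:430,230:430],(400,400),interpolation=cv2.INTER_CUBIC)
cv2.imwrite("pics/jaw.png",np.hstack([c(load("pics/w2.npz")["img"][:,:,::-1][-300:,:]) if 0 else cv2.resize(load("pics/w2.npz")["img"][180:280,275:375,::-1],(400,400)),c(i)]))
E
```

```text
11 [57, 52, 52, 50, 50, 50, 52, 44, 38, 31, 61, 67, 71, 50, 17, 18, 17, 12, 74, 72, 71, 75, 15, 18, 18, 17, 17, 8, 74, 71, 71, 74, 16, 18, 18, 17, 11, 74, 71, 72, 54, 16, 20, 25, 53, 56, 53, 51, 49, 50, 52, 51, 52]
12 [56, 53, 51, 50, 51, 49, 51, 47, 38, 31, 52, 68, 71, 58, 16, 17, 17, 14, 69, 71, 70, 75, 16, 16, 18, 17, 17, 12, 75, 71, 71, 78, 14, 17, 18, 16, 14, 69, 72, 71, 66, 15, 20, 24, 41, 58, 54, 50, 49, 50, 50, 51, 51]
```

View pics/jaw.png

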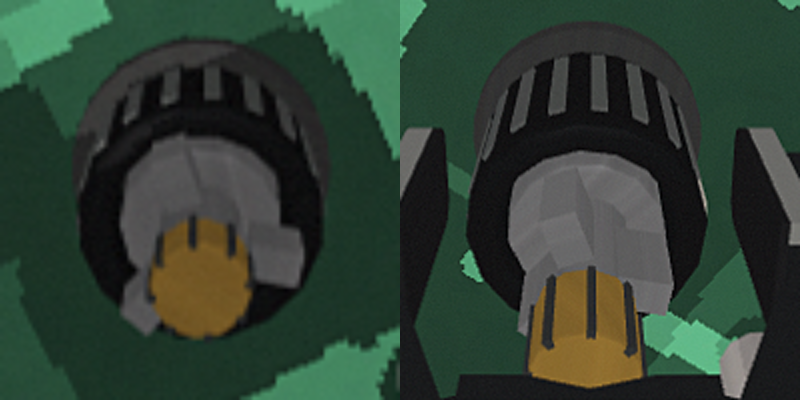

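Call:
{"api": "step_arm", "payload": {"targets": [[[0,0,0],[0,0,0]],[[0,0,0],[0,0,0]],[[0,0,0],[0,0,0]],[[0,0,0],[0,0,0]],[[0,0,0],[0,0,0]],[[0,0,0],[0,0,0]],[[0,0,0],[0,0,0]],[[0,0,0],[0,0,0]],[[0,0,0],[0,0,0]],[[0,0,0],[0,0,0]]]}}

```text
time_s: 14.12
position: [0.5349, 0.2077, 0.0366]
tool_rot: [[0.805, 0.593, -0.0], [0.593, -0.805, 0.0], [-0.0, -0.0, -1.0]]
ft_force: [-0.7, -0.2, 0.1]
grip_width: 0.0603
gripper_force: 0.0
```

```bash
python3 - <<'E'
from h import *
from rig import env,get_image
d=get_image("wrist");np.savez("pics/w13.npz",**d)
g=lambda n:cv2.cvtColor(load(f"pics/w{n}.npz")["img"],cv2.COLOR_RGB2GRAY).astype(np.float32)
for a,b in ((11,12),(12,13)):
  for n,s in {"ribs":np.s_[258:284,285:360],"cutter":np.s_[368:418,290:355],"base":np.s_[20:200,150:500]}.items():
    print(a,b,n,cv2.phaseCorrelate(g(a)[s].copy(),g(b)[s].copy(),cv2.createHanningWindow(g(a)[s].shape[::-1],cv2.CV_32F)))
go(env.observe(),[.5347,.2081,.18])
print(env.observe()["q"])
E
```

```text
11 12 ribs ((0.6163035067420637, 0.327138171511967), 1.0664316144401644)
11 12 cutter ((0.44494577268206115, -0.16168889292791988), 1.0213330337736342)
11 12 base ((0.5293087794415783, -0.11967723336583447), 0.9810169528443137)
12 13 ribs ((0.5007626517003203, 0.41720804397916744), 1.0214114735450273)
12 13 cutter ((-0.05026390271505221, -0.08480953537813107), 0.9894124187363519)
12 13 base ((-0.005212154168276584, 0.006593287669304004), 0.9946900135205116)
shift [ 0.    -0.002 -0.478] turn [ 0. -0.  0.] yaw -53.63 -> -53.63 q6 63.0 mm 143.0
[ 9.40211283e+00  3.59961575e+01  8.53644580e+01 -1.20460371e-03
  5.86374321e+01  6.30304196e+01]
```

```bash
python3 - <<'E'
from h import *
def prof(n): return cv2.GaussianBlur(cv2.cvtColor(load(f"pics/w{n}.npz")["img"],cv2.COLOR_RGB2GRAY),(3,3),0)[264:276].astype(float).mean(0)
def edges(n):
    p=prof(n)-45; x=np.arange(300,350); return np.array([i+p[i]/(p[i]-p[i+1]) for i in x if p[i]*p[i+1]<0])
for n in (11,12,13): print(n,edges(n).round(2))
E
```

```text
11 [305.17 312.95 324.56 332.54 343.16]
12 [305.48 313.34 325.14 332.81 343.48]
13 [305.47 313.32 325.14 332.8  343.5 ]
```

No creep between the last two frames: the edges match within 0.02 px, and the jaws stay closed on the cutter. Next I'll rise and go to the plate.

Call:
{"api": "step_arm", "payload": {"targets": [[[0,0,-0.06],[0,0,0]],[[0,0,-0.16],[0,0,0]],[[0,0,-0.28],[0,0,0]],[[0,0,-0.4],[0,0,0]],[[0,0,-0.52],[0,0,0]],[[0,0,-0.64],[0,0,0]],[[0,0,-0.75],[0,0,0]],[[0,0,-0.75],[0,0,0]]]}}

```text
time_s: 14.83
position: [0.5366, 0.208, 0.2686]
tool_rot: [[0.805, 0.593, 0.012], [0.593, -0.805, 0.002], [0.011, 0.006, -1.0]]
ft_force: [1.1, 0.4, 0.0]
grip_width: 0.0602
gripper_force: 0.0
```

```bash
python3 - <<'E'
from h import *
from rig import env
o=env.observe();go(o,[.45,.0,.26],-20);go(o,[.43,-.24,.26],10.6)
E
```

```text
shift [-0.644  0.387  0.024] turn [ 0.011 -0.011 -0.747] yaw -53.62 -> -20.0 q6 63.0 mm 225.0
shift [-1.172  0.991  0.022] turn [ 0.014 -0.008 -1.427] yaw -53.62 -> 10.6 q6 63.0 mm 461.0
```

Call:
{"api": "step_arm", "payload": {"targets": [[[-0.64,0.39,0.02],[0,0,-0.75]],[[-0.64,0.39,0.02],[0,0,-0.75]],[[-0.64,0.39,0.02],[0,0,-0.75]],[[-0.64,0.39,0.02],[0,0,-0.75]],[[-0.64,0.39,0.02],[0,0,-0.75]],[[-0.64,0.39,0.02],[0,0,-0.75]],[[-0.64,0.39,0.02],[0,0,-0.75]]], "jaw": 40}}

```text
time_s: 15.42
position: [0.4479, -0.0044, 0.2554]
tool_rot: [[0.343, 0.939, -0.001], [0.939, -0.343, -0.001], [-0.002, -0.0, -1.0]]
ft_force: [-0.4, 0.3, -0.5]
grip_width: 0.0402
gripper_force: 0.0
```

```bash
python3 - <<'E'
from h import *
from rig import env
o=env.observe();go(o,[.43,-.24,.26],10.6)
E
```

```text
shift [-0.758  0.214 -0.014] turn [-0.001  0.002 -0.682] yaw -20.07 -> 10.6 q6 4.4 mm 236.0
```

Call:
{"api": "step_arm", "payload": {"targets": [[[-0.68,0.27,-0.1],[0,0,-0.682]],[[-0.68,0.27,-0.1],[0,0,-0.682]],[[-0.68,0.27,-0.1],[0,0,-0.682]],[[-0.68,0.27,-0.1],[0,0,-0.682]],[[-0.68,0.27,-0.1],[0,0,-0.682]],[[-0.68,0.27,-0.1],[0,0,-0.682]],[[-0.68,0.27,-0.1],[0,0,-0.682]],[[-0.68,0.27,-0.1],[0,0,-0.682]]]}}

```text
time_s: 16.08
position: [0.4565, -0.2209, 0.2851]
tool_rot: [[-0.185, 0.983, -0.0], [0.983, 0.185, 0.001], [0.001, -0.0, -1.0]]
ft_force: [-0.7, 0.7, -0.4]
grip_width: 0.04
gripper_force: 0.0
```

```bash
python3 - <<'E'
from h import *
from rig import env,get_image
import itertools
d=get_image("wrist"); np.savez("pics/w14.npz",**d)
c,s=np.cos(np.radians(10.6)),np.sin(np.radians(10.6)); R=np.array([[c,-s],[s,c]])
P=H@R.T+[.5239,-.249]
uv0=proj(d,np.c_[P,[.004]*3]); g=cv2.cvtColor(d["img"],cv2.COLOR_RGB2GRAY); print(uv0)
uv=[]
for u,v in uv0:
    x,y=int(u)-22,int(v)-22; p=g[y:y+44,x:x+44]
    m=(p<155).astype(np.uint8); n,l,st,ce=cv2.connectedComponentsWithStats(m)
    ok=[k for k in range(1,n) if 40<st[k,4]<700 and st[k,0]>0 and st[k,1]>0 and st[k,0]+st[k,2]<44 and st[k,1]+st[k,3]<44]
    print([(st[k,4],ce[k]+[x,y]) for k in ok]); 
    if ok: uv.append(ce[max(ok,key=lambda k:st[k,4])]+[x,y])
if len(uv)==3: print(fit(H,onz(d,uv,.003)[:,:2]))
cv2.imwrite("pics/w14.png",d["img"][:,:,::-1]); print(env.observe()["position"])
E
```

```text
[[325.35391102 268.76093905]
 [325.56427305 174.99592823]
 [433.99136651 223.94401072]]
[]
[]
[]
[ 0.4564889  -0.21967862  0.28517772]
```

View pics/w14.png

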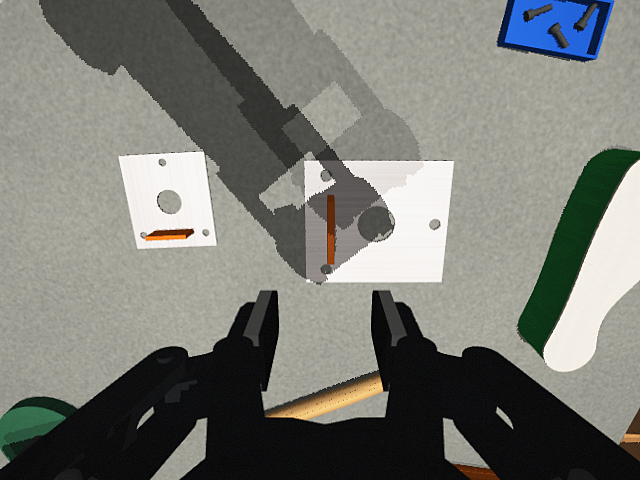

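The wrist view shows the larger plate's holes at about (325,269), (326,175) and (434,224), right where projected, with the fence at (331,230). That was my tenth picture, so from here I go by numbers only.

```bash
python3 - <<'E'
from h import *
from rig import env
d=load("pics/w14.npz")
uv=np.array([dark(d,c,7) for c in [(325.4,268.8),(325.6,175),(434,224)]]);print(uv)
r=fit(H,onz(d,uv,.003)[:,:2]);print(r)
hsv=cv2.cvtColor(d["img"],cv2.COLOR_RGB2HSV); o=(hsv[...,0]<15)&(hsv[...,1]>140)
q=comp(o,(331,230)); print(q.sum(), cv2.minAreaRect(np.argwhere(q)[:,::-1].astype(np.float32)))
W=world(d)[q]; t=W[W[:,2]>.040]; print(len(t),t.mean(0))
y=np.radians(10.6); f=np.array([.5239-.055*np.cos(y),-.249-.055*np.sin(y)])
y2=np.radians(r[0]); f2=r[1]-.055*np.array([np.cos(y2),np.sin(y2)]); print(f,f2)
go(env.observe(),[*f2,.1],r[0]); go(env.observe(),[*f2,.0115],r[0])
E
```

```text
[[326.16254005 268.15919021]
 [327.87113459 173.29448951]
 [434.67795547 224.20027177]]
(np.float64(9.828725002898063), array([ 0.52541944, -0.24839255]), array([0.0007528 , 0.00074424, 0.0004357 ]))
534 ((330.5, 229.5), (69.0, 7.0), 90.0)
481 [ 0.46961794 -0.25658607  0.04514035]
[ 0.46983856 -0.25911732] [ 0.47122671 -0.25778125]
shift [-0.134  0.025  0.617] turn [-0.    -0.001  0.02 ] yaw 10.74 -> 9.83 q6 -49.9 mm 190.0
shift [-0.135  0.025  0.912] turn [-0.    -0.001  0.02 ] yaw 10.74 -> 9.83 q6 -49.9 mm 277.0
```

Call:
{"api": "step_arm", "payload": {"targets": [[[-0.135,0.021,0.12],[0,0,0]],[[-0.135,0.021,0.24],[0,0,0]],[[-0.135,0.021,0.36],[0,0,0]],[[-0.135,0.021,0.48],[0,0,0]],[[-0.135,0.021,0.6],[0,0,0]],[[-0.135,0.021,0.7],[0,0,0]],[[-0.135,0.021,0.78],[0,0,0]],[[-0.135,0.021,0.85],[0,0,0]],[[-0.135,0.021,0.907],[0,0,0]],[[-0.135,0.021,0.907],[0,0,0]]]}}

```text
time_s: 16.97
position: [0.4693, -0.2558, 0.0109]
tool_rot: [[-0.189, 0.982, -0.004], [0.982, 0.189, 0.004], [0.005, -0.003, -1.0]]
ft_force: [0.2, -0.1, 0.4]
grip_width: 0.04
gripper_force: 0.0
```

Call:
{"api": "step_arm", "payload": {"targets": [[[0,0,0],[0,0,0]],[[0,0,0],[0,0,0]],[[0,0,0],[0,0,0]],[[0,0,0],[0,0,0]],[[0,0,0],[0,0,0]],[[0,0,0],[0,0,0]],[[0,0,0],[0,0,0]],[[0,0,0],[0,0,0]]], "jaw": 0, "grip_force": 80}}

```text
time_s: 17.63
position: [0.4709, -0.2583, 0.015]
tool_rot: [[-0.188, 0.982, 0.002], [0.982, 0.188, -0.001], [-0.002, 0.002, -1.0]]
ft_force: [1.5, 3.0, 7.5]
grip_width: 0.0069
gripper_force: 79.3
```

```bash
python3 - <<'E'
from h import *
from rig import env
o=env.observe();print(o["position"],o["ft_force"],o["grip_width"],o["gripper_force"]);go(o,o["position"])
E
```

```text
[ 0.47092897 -0.25834071  0.01504174] [1.5082125  3.04225665 7.48080884] 0.006937722570515197 79.30695533752441
shift [0. 0. 0.] turn [ 0.002  0.002 -0.   ] yaw 10.81 -> 10.81 q6 -52.2 mm 0.0
```

Call:
{"api": "step_arm", "payload": {"targets": [[[0,0,-0.03],[0,0,0]],[[0,0,-0.08],[0,0,0]],[[0,0,-0.14],[0,0,0]],[[0,0,-0.21],[0,0,0]],[[0,0,-0.28],[0,0,0]],[[0,0,-0.36],[0,0,0]],[[0,0,-0.44],[0,0,0]],[[0,0,-0.52],[0,0,0]],[[0,0,-0.55],[0,0,0]],[[0,0,-0.55],[0,0,0]]]}}

```text
time_s: 18.47
position: [0.4706, -0.2588, 0.1807]
tool_rot: [[-0.188, 0.982, 0.003], [0.982, 0.188, -0.003], [-0.004, 0.003, -1.0]]
ft_force: [0.5, 0.2, -4.2]
grip_width: 0.0065
gripper_force: 78.3
```

```bash
python3 - <<'E'
from h import *
from rig import env
o=env.observe();print(o["position"],o["ft_force"],o["grip_width"],o["gripper_force"],o["q"].round(1))
go(o,[.478,-.037,.18],18);go(o,[.4851,.1844,.18],25.55)
E
```

```text
[ 0.47064543 -0.25879357  0.18074864] [ 0.53853239  0.21994073 -4.17838804] 0.006490373875448017 78.25020432472229 [-41.4  22.9  81.5  -0.   75.4 -52.2]
shift [0.722 0.163 0.   ] turn [ 0.003  0.005 -0.16 ] yaw 10.81 -> 18.0 q6 -52.2 mm 222.0
shift [ 1.442  0.324 -0.002] turn [ 0.003  0.005 -0.328] yaw 10.81 -> 25.55 q6 -52.2 mm 443.0
```

Call:
{"api": "step_arm", "payload": {"targets": [[[0.05,0.01,0],[0,0,-0.01]],[[0.12,0.025,0],[0,0,-0.03]],[[0.2,0.045,0],[0,0,-0.045]],[[0.28,0.063,0],[0,0,-0.06]],[[0.36,0.08,0],[0,0,-0.08]],[[0.44,0.1,0],[0,0,-0.1]],[[0.52,0.12,0],[0,0,-0.115]],[[0.6,0.135,0],[0,0,-0.13]],[[0.67,0.15,0],[0,0,-0.15]],[[0.72,0.162,0],[0,0,-0.16]]]}}

```text
time_s: 19.3
position: [0.476, -0.0345, 0.1768]
tool_rot: [[-0.311, 0.95, -0.004], [0.95, 0.311, 0.002], [0.003, -0.003, -1.0]]
ft_force: [0.7, 0.2, -4.4]
grip_width: 0.0068
gripper_force: 78.3
```

```bash
python3 - <<'E'
from h import *
from rig import env
o=env.observe();print(o["position"],o["ft_force"],o["grip_width"])
go(o,[.4851,.1844,.18],25.55)
E
```

```text
[ 0.47599034 -0.03452376  0.17683884] [ 0.69189542  0.22860821 -4.41117435] 0.00679262593029597
shift [ 0.684  0.256 -0.009] turn [-0.004 -0.004 -0.165] yaw 18.14 -> 25.55 q6 -36.6 mm 219.0
```

Call:
{"api": "step_arm", "payload": {"targets": [[[0.05,0.02,0],[0,0,-0.01]],[[0.12,0.045,0],[0,0,-0.03]],[[0.2,0.075,0],[0,0,-0.045]],[[0.28,0.105,0],[0,0,-0.06]],[[0.36,0.135,0],[0,0,-0.08]],[[0.44,0.165,0],[0,0,-0.1]],[[0.52,0.195,0],[0,0,-0.12]],[[0.6,0.225,0],[0,0,-0.14]],[[0.66,0.245,0],[0,0,-0.155]],[[0.684,0.256,0],[0,0,-0.165]]]}}

```text
time_s: 20.13
position: [0.4854, 0.1842, 0.1767]
tool_rot: [[-0.432, 0.902, -0.004], [0.902, 0.432, 0.0], [0.002, -0.003, -1.0]]
ft_force: [-0.5, -0.3, -3.8]
grip_width: 0.0066
gripper_force: 78.3
```

Call:
{"api": "step_arm", "payload": {"targets": [[[0,0,0],[0,0,0]],[[0,0,0],[0,0,0]],[[0,0,0],[0,0,0]]]}}

```text
time_s: 20.38
position: [0.4868, 0.1809, 0.1779]
tool_rot: [[-0.429, 0.904, -0.001], [0.904, 0.429, -0.001], [0.0, -0.001, -1.0]]
ft_force: [-0.1, 0.2, -3.9]
grip_width: 0.0066
gripper_force: 78.3
```

```bash
cat > look.py <<'E'
from h import *
from rig import env,get_image
o=env.observe();print(o["position"],o["ft_force"],o["grip_width"]);go(o,[.4851,.1844,.11],25.55)
y=np.radians(25.55);U=np.array([[np.cos(y),-np.sin(y)],[np.sin(y),np.cos(y)]])
import time
for n in ("scene","side","wrist"):
    d=get_image(n); np.savez(f"pics/{n}_p{int(o['time_s']*100)}.npz",**d)
    W=world(d); hsv=cv2.cvtColor(d["img"],cv2.COLOR_RGB2HSV)
    zt=o["position"][2]-.011
    m=(abs(W[...,2]-zt)<.02)&(hsv[...,1]<60)&(np.hypot(W[...,0]-.53,W[...,1]-.2)<.15)&(hsv[...,2]>60)
    P=W[m]; 
    if len(P)<50: print(n,"few",len(P)); continue
    A=np.c_[P[:,:2]-[.53,.2],np.ones(len(P))]
    k=np.ones(len(P),bool)
    for _ in range(5):
        c=np.linalg.lstsq(A[k],P[k,2],rcond=None)[0]; k=abs(A@c-P[:,2])<.004
    print(n,k.sum(),"plane z",c.round(4))
    # corner rect on the plane top height
    uv=np.argwhere(m)[k][:,::-1]; Q=onz(d,uv,c[2])[:,:2]
    print(" rect mm",cv2.minAreaRect((Q*1000).astype(np.float32)))
E
python3 look.py
```

```text
[0.48675009 0.18089313 0.17791904] [-0.13741739  0.18740462 -3.87940631] 0.006641305335436002
shift [0.013 0.    0.226] turn [-0.002 -0.    -0.004] yaw 25.38 -> 25.55 q6 -18.1 mm 68.0
scene 3812 plane z [-0.0048 -0.0025  0.1663]
 rect mm ((537.7012329101562, 205.36083984375), (175.81988525390625, 151.84420776367188), 25.410165786743164)
side 1016 plane z [-0.0041  0.0002  0.1656]
 rect mm ((532.9296875, 202.01475524902344), (175.47268676757812, 153.75173950195312), 24.966785430908203)
wrist 75311 plane z [-0.0063  0.0009  0.1674]
 rect mm ((537.1268310546875, 203.5890655517578), (170.04818725585938, 149.265380859375), 25.38280487060547)
```

```bash
python3 - <<'E'
from h import *
y=np.radians(25.55);U=np.array([[np.cos(y),-np.sin(y)],[np.sin(y),np.cos(y)]])
P=H@U.T+[.5347,.2081]
for n in ("w1","w2","w4","w8","w12","scene0","side0"):
    d=load(f"pics/{n}.npz"); uv=proj(d,np.c_[P,[.078]*3]); r=3 if n[0]=="s" else 5 if n=="w1" else 10
    for i,q in enumerate(uv):
        if not(15<q[0]<625 and 15<q[1]<(465 if n[0]=="s" else 320)): continue
        g=cv2.cvtColor(d["img"],cv2.COLOR_RGB2GRAY).astype(float);u,v=np.round(q).astype(int)
        R=2*r if n[0]!="s" else 4
        p=g[v-R:v+R+1,u-R:u+R+1]; m=(p<110).astype(np.uint8)
        k,l,st,ce=cv2.connectedComponentsWithStats(m)
        c=[(round(float(ce[j][0]),1),st[j,4],ce[j]) for j in range(1,k) if st[j,0]>0 and st[j,1]>0 and st[j,0]+st[j,2]<2*R+1 and st[j,1]+st[j,3]<2*R+1 and st[j,4]>=(2 if n[0]=="s" else 15)]
        for _,a,e in c:
            w=onz(d,[e+[u-R,v-R]],.078)[0,:2]; print(n,i,a,(e+[u-R,v-R]-q).round(1),"mm",((w-P[i])*1000).round(1))
        if n[0]=="s":
            e=dark(d,q,3); print(n,i,"dark",((onz(d,[e],.078)[0,:2]-P[i])*1000).round(1))
E
```

```text
w1 0 27 [-0.4  0.2] mm [ 0.1 -0.5]
w1 1 22 [0.1 0. ] mm [0. 0.]
w1 2 18 [-0.  0.] mm [-0. -0.]
w2 0 57 [-0.6  0.7] mm [ 0.3 -0.6]
w2 1 72 [0.2 0.5] mm [ 0.3 -0. ]
w4 2 342 [2.3 0. ] mm [ 0.5 -0.4]
w8 2 358 [ 2.3 -0.2] mm [ 0.5 -0.4]
w12 2 368 [ 2.1 -0.6] mm [ 0.5 -0.4]
scene0 0 dark [1.4 0.7]
scene0 1 dark [0.7 0.6]
scene0 2 dark [0.4 0.6]
side0 0 dark [0.9 2.7]
side0 1 dark [-3.7 -8.6]
side0 2 dark [-3.8 -5. ]
```

Call:
{"api": "step_arm", "payload": {"targets": [[[0.016,0,0],[0,0,-0.003]],[[0.016,0,0.03],[0,0,-0.003]],[[0.016,0,0.06],[0,0,-0.003]],[[0.016,0,0.08],[0,0,-0.003]],[[0.016,0,0.1],[0,0,-0.003]],[[0.016,0,0.1],[0,0,-0.003]],[[0.016,0,0.1],[0,0,-0.003]],[[0.016,0,0.1],[0,0,-0.003]]]}}

```text
time_s: 21.2
position: [0.4852, 0.1861, 0.1487]
tool_rot: [[-0.432, 0.902, 0.0], [0.902, 0.432, 0.0], [-0.0, 0.0, -1.0]]
ft_force: [-0.8, -0.3, -3.6]
grip_width: 0.0066
gripper_force: 78.3
```

```bash
cat >> look.py <<'E'
# holes in the wrist view, against the post positions
T=np.array([.5349,.2078]); z=c[2]-.001
uv=proj(d,np.c_[H@U.T+T,[z]*3]); g=cv2.cvtColor(d["img"],cv2.COLOR_RGB2GRAY)
for i,q in enumerate(uv):
    u,v=np.round(q).astype(int); R=28
    if not(R<u<639-R and R<v<479-R): print(i,"out",q);continue
    p=g[v-R:v+R+1,u-R:u+R+1]; t,mm=cv2.threshold(p,0,1,cv2.THRESH_OTSU+cv2.THRESH_BINARY_INV)
    k,l,st,ce=cv2.connectedComponentsWithStats(mm)
    for j in range(1,k):
        if st[j,4]>60: print("hole",i,st[j].tolist(),t,"err mm",((onz(d,[ce[j]+[u-R,v-R]],z)[0,:2]-(H@U.T+T)[i])*1000).round(1))
E
python3 look.py
```

```text
[0.48521519 0.18612586 0.14868161] [-0.79533608 -0.28677953 -3.625691  ] 0.006632837639698792
shift [-0.005 -0.003  0.129] turn [0.001 0.    0.   ] yaw 25.57 -> 25.55 q6 -17.6 mm 39.0
scene 3828 plane z [-0.0036 -0.0024  0.1371]
 rect mm ((536.1378173828125, 210.69456481933594), (174.76470947265625, 151.7576904296875), 25.713729858398438)
side 1005 plane z [-0.0042 -0.0144  0.1366]
 rect mm ((530.0949096679688, 207.38748168945312), (176.0156707763672, 150.65008544921875), 24.49095344543457)
wrist 75288 plane z [-0.0057  0.001   0.138 ]
 rect mm ((535.302001953125, 209.02163696289062), (170.08534240722656, 149.4453887939453), 25.601572036743164)
hole 0 [0, 0, 57, 57, 2863] 77.0 err mm [-0.7  0.2]
hole 1 [13, 10, 34, 34, 480] 153.0 err mm [0.4 0.3]
hole 1 [0, 48, 57, 9, 330] 153.0 err mm [ 6.5 -8.7]
hole 2 [17, 13, 30, 28, 573] 191.0 err mm [0.7 1.4]
```

Call:
{"api": "step_arm", "payload": {"targets": [[[-0.002,-0.003,0.02],[0,0,0]],[[-0.002,-0.003,0.05],[0,0,0]],[[-0.002,-0.003,0.08],[0,0,0]],[[-0.002,-0.003,0.11],[0,0,0]],[[-0.002,-0.003,0.13],[0,0,0]],[[-0.002,-0.003,0.135],[0,0,0]],[[-0.002,-0.003,0.135],[0,0,0]],[[-0.002,-0.003,0.135],[0,0,0]],[[-0.002,-0.003,0.135],[0,0,0]],[[-0.002,-0.003,0.135],[0,0,0]]]}}

```text
time_s: 22.18
position: [0.4847, 0.1852, 0.1084]
tool_rot: [[-0.432, 0.902, 0.001], [0.902, 0.432, 0.0], [-0.0, 0.001, -1.0]]
ft_force: [-1.4, -0.4, -4.1]
grip_width: 0.0067
gripper_force: 78.3
```

```bash
python3 look.py; python3 -c "
from h import *;import glob
d=load(sorted(glob.glob('pics/wrist_p*.npz'))[-1]);W=world(d);hsv=cv2.cvtColor(d['img'],cv2.COLOR_RGB2HSV)
m=(hsv[...,0]>12)&(hsv[...,0]<28)&(hsv[...,1]>110)&(np.hypot(W[...,0]-.535,W[...,1]-.208)<.03);print('cutter',m.sum(),W[m].mean(0),W[m].max(0))"
```

```text
[0.48467275 0.18522324 0.10841782] [-1.42442475 -0.36229273 -4.10957227] 0.006711778794741186
shift [-0.003  0.    -0.005] turn [0.001 0.    0.001] yaw 25.57 -> 25.55 q6 -17.7 mm 2.0
scene 3774 plane z [-0.0029 -0.0031  0.0968]
 rect mm ((535.65966796875, 209.80307006835938), (174.98794555664062, 151.65243530273438), 25.67344856262207)
side 1011 plane z [ 0.0047 -0.0186  0.097 ]
 rect mm ((531.6534423828125, 206.42579650878906), (179.78045654296875, 151.40545654296875), 25.471923828125)
wrist 75290 plane z [-0.0056  0.0012  0.0974]
 rect mm ((534.646728515625, 208.09527587890625), (170.08155822753906, 149.4337615966797), 25.602779388427734)
hole 0 [0, 0, 57, 57, 2874] 78.0 err mm [-1.1  0.2]
hole 1 [13, 10, 33, 35, 224] 160.0 err mm [ 0.3 -0.3]
hole 1 [23, 17, 14, 13, 137] 160.0 err mm [-0.3  2.2]
hole 1 [10, 48, 47, 9, 236] 160.0 err mm [ 7.2 -8.7]
hole 2 [14, 14, 30, 28, 583] 191.0 err mm [0.1 0.5]
cutter 1107 [0.53318638 0.20900841 0.09830412] [0.54264546 0.21625037 0.17619917]
```

The plate is level, its underside about 15 mm above the posts, with all holes within about 1 mm of their threads and about 4 N (its weight) on the wrist. Handing in.

```bash
python3 -c "
from rig import close_job;print(close_job())"
```

```text
the job is handed in; nothing more can be done
None
```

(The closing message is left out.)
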